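# Wake the bench scale and tare the empty cup

## Robot

A 6-joint arm with a two-finger parallel gripper is mounted at the origin on the work surface. World frame = base frame: x ahead of the robot, y to its left, z up, the work surface at z = 0. Lengths are in mm, angles in degrees, forces in N, time in s.
With the tool pointing down it reaches from about 350 to 850 mm from the base axis. Payload 8.1 kg.
Tool frame: the origin (TCP) lies where the fingers leave the gripper's body, on its centre line; the fingertips stand 73 mm ahead of it and the grasp point (between the pads) lies 54 mm ahead of it; z points along the fingers, y is the line along which they close (so a half turn about z gives the same grasp; the last joint's range is limited). The gripper opens to 85 mm and grips with 20 to 120 N. Pads are 22 mm wide; open, the fingers measure 114 mm over their backs; the gripper's body (76 mm by 85 mm) begins 54 mm behind the grasp point. The pads swing forward as they close: fully open they stand 13 mm farther back than shut.
Start: joints at [62.372, 7.471, 85.268, -0, 87.261, -4.893], TCP at [231.861, 553.395, 303.892] pointing down, gripper open.
Joint ranges: [-169.43, 169.43], [-51.17, 129.36], [1.28, 143.12], [-76.62, 256.62], [0, 156.53], [-152.29, 152.29]. Speed limits (degrees/s): [136.94, 136.94, 159.86, 180, 180, 180].

## Interface

Orientations are given as [roll, pitch, yaw] about the fixed x, y, z axes, in that order (R = Rz(yaw) Ry(pitch) Rx(roll)).
In Python, from bench import sense, optics, r gives the robot as it stands.
- The arm moves only by the tool servo_tool, never from a script. Its argument "plan" is a list that holds one entry, the list of rows, each a list of 5 numbers: the shift along the world's x, y, z in m, then the turn about the world's z in degrees, then the finger opening in m, from 0 to 0.0854. A call has 1 to 10 rows; each row shifts and turns the commanded pose from where the row before left it; what a row does not reach is not made up. A row lasts 1/10 s, in which the tool goes at most 50 mm and 8.59 degrees, less where a joint would pass 70% of its speed; a pose out of reach is approached as far as the arm can. A call is refused whole if a number of a shift passes 0.05 or a number of a turn 8.59, either way. A call with a gripper value outside its range is refused whole. The fingers move at their own pace and stop on an object; "force" is the grip in N (left out, the last holds). Time passes only in rows, so rows that do not move let the fingers close. It gives the time, the measured TCP pose, the force, the opening and the grip force at its end, in the units of the state.
- sense(): the state, without advancing time (a new reading comes with each control period).
- optics.snapshot(name): name is "scene" or "top" or "wrist"; returns a dict with "frame" (400x640x3 uint8, blue, green, red), "fx", "fy", "cx", "cy" (pixels), "cam_to_world" (4x4, takes a point from camera to world coordinates). Camera axes: x right, y down, z forward; pixel columns grow to the right and rows downward; lengths in mm; the calibration is good to about 2 mm. A picture is of the moment at which its call begins. There is no depth.
- r.hand_in(): hands the job in; it is judged then, once.
The state is a dict: "time": time; "joint_pos": joint angles; "qd": joint speeds; "joint_efforts": joint torques, N m; "tool_pos": TCP position; "tcp_rot": TCP orientation; "ft_force": force on the tool from outside, world axes, zero at the start; "wrist_torque": the same for the moment, N m; "finger_gap": finger opening in mm; "grip_force": force on a finger pad.
Only numpy, scipy, OpenCV 4.12 (cv2) and the standard library are available. Lean on these libraries where they do the work, as an engineer would, in place of code of your own. Each camera call takes 0.05 s, during which the arm holds its last target. There are 200 camera calls.

## Task

The scale has gone to sleep with an empty cup on its pan. With the fingertips, lightly press the round green on key right down and let it up again, then do the same with the blue tare key, and draw the hand clear. Leave the two white keys, the pan, the cup on it and everything lying around alone, and do not lift anything or shove the scale.

Things in the scene. Friction and masses are not known exactly. Their poses are not given: they have to be found in the camera images.
- scale: White bench scale, 270 mm deep (x), 230 wide (y), 72 high, loose, 2.8 kg. Origin: centre of its underside; x from the front panel to the pan, y to the left of someone facing the panel, z up. Grey front panel at x -135 to -35 mm, rising along +x from 32 to 54 mm high (12.4 deg). Four keys along y, 40 mm apart, 8 mm proud: green, white, white, blue from y +60 to -60 mm.
- on_key_top (a point): Centre of the top of the round green on key, 22 mm across, at x -110, y +60 mm in the scale's frame, about 46 mm above the table when up. Axes: x up the slope, z out of the panel.
- on_key (a joint): How far the green on key is pressed into the panel, square to it: 0 = up, 0.004 = right down (4 mm). A spring returns it: it takes 1.4 N to start and 5 N right down, then a hard stop. It counts as pressed beyond 2.5 mm held for 0.1 s.
- tare_key_top (a point): Centre of the top of the blue tare key, 18 mm (x, up the slope) by 22 mm (y), at x -110, y -60 mm in the scale's frame, about 46 mm above the table when up. Axes: x up the slope, z out of the panel.
- tare_key (a joint): How far the blue tare key is pressed: same travel, spring and values as on_key.
- unit_key (a joint): White key next to the green one (18 by 22 mm, y +20 mm in the scale's frame), to be left alone: 0 = up, 0.004 = right down.
- mode_key (a joint): White key next to the blue one (18 by 22 mm, y -20 mm in the scale's frame), to be left alone: 0 = up, 0.004 = right down.
- pan: The scale's steel weighing pan, 162 mm (x) by 216 mm (y) by 6 mm thick, behind the panel, its top 72 mm above the table; not to be touched. Origin: centre of its underside.
- weigh_cup: Empty clear plastic cup on the pan, 45 mm high, 66 mm across the rim, 30 g. Origin: centre of its underside, z up. To be left alone.
- petal_cup: Clear plastic cup of yellow glass petals beside the scale's panel, left or right of it, 60 mm high, 68 mm across the rim. Origin: centre of its underside, z up. To be left alone.
- nippers: Glass nippers with red handles lying flat on the other side of the scale's panel, 200 mm long (x, handles to -x), 60 mm wide, 19 mm high. Origin: middle of the tool at table height. To be left alone.
- marker: White marker pen with a black cap lying on the table in front of the scale, 133 mm long (x), 15 mm thick. Origin: middle of its underside. To be left alone.

How it is judged:
By the outcome, as a careful person would: the job done as asked, in the order asked, and still so for the second after the job is handed in, with the robot touching nothing.
It also fails if it takes over 40 s, if anything falls off the work surface, if the arm or the gripper's body presses on something with over 40 N, if the wrist force passes 120 N, or if a joint passes its speed limit or range.

## Working session

There is one attempt and no reset: what is moved stays moved. The work goes in short steps, Python scripts to look and compute and a tool call to move; the robot and the scene stay as the last step left them, time stands still between calls to the robot, and variables do not carry over. Pictures are saved under pics/ and viewed, at most 10 in all, crops included, and the job is handed in when it is done.

Besides the shell and the picture viewer there is one more tool, called after ">>>" as a command line: name --argument value ..., lists and objects as JSON in quotes. servo_tool: Moves the arm, as the interface text tells. Its arguments: {"type":"object","properties":{"plan":{"type":"array"},"force":{"type":"number"}},"required":["plan"]}

```bash
mkdir -p pics
cat > h.py <<'E'
import numpy as np, cv2
from bench import sense, optics, r
def ray(s,u,v):
    T=np.array(s["cam_to_world"]); d=T[:3,:3]@np.array([(u-s["cx"])/s["fx"],(v-s["cy"])/s["fy"],1.]); return T[:3,3],d/np.linalg.norm(d)
def plane(s,u,v,z):
    o,d=ray(s,u,v); return o+d*(z-o[2])/d[2]
def tri(rs):
    A=sum(np.eye(3)-np.outer(d,d) for o,d in rs); b=sum((np.eye(3)-np.outer(d,d))@o for o,d in rs); p=np.linalg.solve(A,b)
    return p,[np.linalg.norm(np.cross(p-o,d)) for o,d in rs]
def blobs(s,col,amin=15):
    h=cv2.cvtColor(s["frame"],cv2.COLOR_BGR2HSV); lo,hi={"green":((40,80,40),(85,255,255)),"blue":((95,90,40),(130,255,255))}[col]
    n,l,st,c=cv2.connectedComponentsWithStats(cv2.inRange(h,lo,hi))
    return [(c[i].round(1).tolist(),st[i].tolist()) for i in range(1,n) if st[i][4]>=amin]
E
python3 - <<'E'
from h import *
for n in("scene","top","wrist"):
    s=optics.snapshot(n); cv2.imwrite(f"pics/{n}0.png",s["frame"]); print(n,s["fx"],np.round(s["cam_to_world"],2).tolist())
    for c in("green","blue"): print(c,blobs(s,c))
print(sense())
E
```

```text
scene 366.4387898443614 [[-0.59, 0.43, -0.69, 1202.51], [0.81, 0.32, -0.49, 473.61], [0.01, -0.84, -0.54, 530.11], [0.0, 0.0, 0.0, 1.0]]
green [([624.8, 40.1], [619, 32, 12, 15, 96]), ([314.2, 181.6], [311, 180, 7, 4, 21])]
blue [([115.9, 95.5], [88, 84, 64, 25, 920]), ([280.9, 168.4], [277, 167, 9, 4, 28])]
top 385.53791785872556 [[0.15, -0.97, 0.2, 412.97], [-0.99, -0.15, 0.04, 35.9], [-0.0, -0.2, -0.98, 949.78], [0.0, 0.0, 0.0, 1.0]]
green [([425.5, 237.0], [424, 235, 4, 5, 16]), ([358.7, 247.0], [355, 243, 9, 9, 55])]
blue [([409.6, 255.9], [405, 252, 11, 9, 77])]
wrist 289.4684423781695 [[0.39, 0.88, 0.27, 162.53], [0.92, -0.37, -0.11, 582.99], [-0.0, 0.29, -0.96, 371.5], [0.0, 0.0, 0.0, 1.0]]
green []
blue []
{'time': 0.15, 'joint_pos': array([ 6.23713845e+01,  7.50432049e+00,  8.53150476e+01,  5.25921340e-04,
        8.72631943e+01, -4.89539397e+00]), 'qd': array([-0.03455698, -0.04406278, -0.13050971, -0.0444107 , -0.03373192,
        0.00072203]), 'joint_efforts': array([ 7.32200497e-04, -5.70066726e+01, -5.01152873e+01, -2.01225853e-04,
        9.75760486e-03, -6.10991492e-05]), 'tool_pos': array([231.71221704, 553.0987648 , 303.09322303]), 'tcp_rot': array([-1.79917784e+02, -7.56898135e-03,  1.57266748e+02]), 'ft_force': array([-0.47159155, -0.14591447, -0.8438211 ]), 'wrist_torque': array([-0.02200925,  0.0624022 ,  0.04990323]), 'grip_force': 0.0, 'finger_gap': 85.24960486059807}
```

View pics/scene0.png

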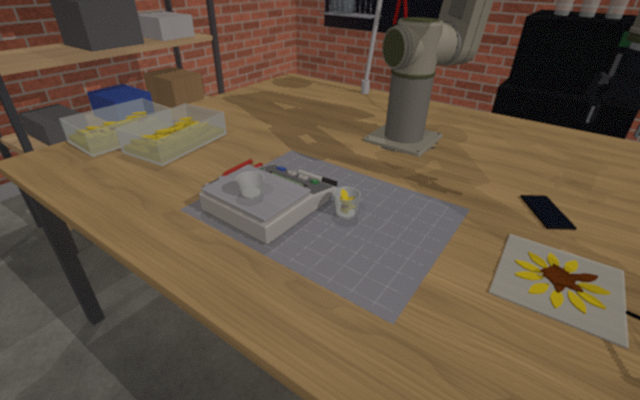

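View pics/top0.png

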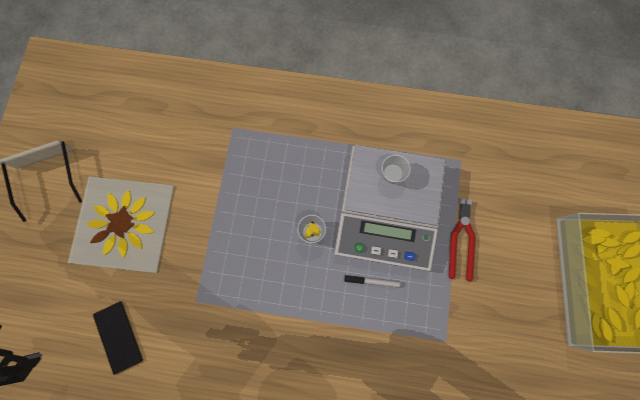

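The scene view shows the scale mid-picture, with green at (314,182), blue at (281,168) and the marker in front of them. The top view shows green at (359,247), blue at (410,256), the petal cup at (311,230), the nippers at (464,240) and the marker at (372,281).

Run:
```python
from h import *
a=optics.snapshot("top"); b=optics.snapshot("scene")
P={}
for n,u,v in(("g",(358.7,247.),(314.2,181.6)),("b",(409.6,255.9),(280.9,168.4))):
    p,e=tri([ray(a,*u),ray(b,*v)]); print(n,p.round(1),np.round(e,1),"top@46",plane(a,*u,46).round(1),"scene@46",plane(b,*v,46).round(1)); P[n]=plane(a,*u,46)
d=P["g"]-P["b"]; print("dist",np.linalg.norm(d),"scale yaw",np.degrees(np.arctan2(d[1],d[0]))-90)
for n,u,z in(("petalcup rim",(311,228),60),("marker cap end",(345,279),8),("marker tail",(400,284),8),("nip",(456,278),15),("nip top",(464,202),15),("panel fl",(336,254),32),("panel fr",(432,270),32),("panel bl",(342,215),54),("panel br",(438,231),54)): print(n,plane(a,*u,z).round(1))
for s,n,c in((a,"c_top",(320,180,140,120)),(b,"c_scene",(190,140,190,110))):
    x,y,w,h=c; cv2.imwrite(f"pics/{n}.png",cv2.resize(s["frame"][y:y+h,x:x+w],None,fx=4,fy=4,interpolation=cv2.INTER_CUBIC))
```

```text
g [508.9 -30.5  38.9] [0.8 0.8] top@46 [507.7 -29.4  46. ] scene@46 [519.1 -24.   46. ]
b [ 506.  -150.9   39.7] [0.6 0.6] top@46 [ 505.  -149.1   46. ] scene@46 [ 515.2 -143.5   46. ]
dist 119.76032361640375 scale yaw -1.284052648127087
petalcup rim [533.3  87.2  60. ]
marker cap end [430.9  -9.8   8. ]
marker tail [ 439.1 -141.3    8. ]
nip [ 472.8 -269.9   15. ]
nip top [ 660.2 -274.3   15. ]
panel fl [484.7  20.5  32. ]
panel fr [ 481.7 -207.3   32. ]
panel bl [575.6  20.1  54. ]
panel br [ 571.7 -206.8   54. ]
```

View pics/c_top.png

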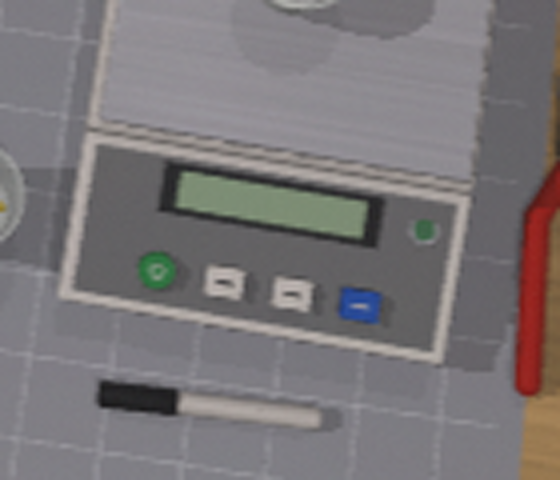

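The top view has green at (359,247) and blue at (410,256), 119.8 mm apart where 120 is expected, with scale yaw about -1.3°. The scene view only catches the key edges, so I'll measure height with the wrist camera from above.

>>> servo_tool --plan '[[[0.014,-0.032,-0.002,1.1,0],[0.014,-0.032,-0.002,1.1,0],[0.014,-0.032,-0.002,1.1,0],[0.014,-0.032,-0.002,1.1,0],[0.014,-0.032,-0.002,1.1,0],[0.014,-0.032,-0.002,1.1,0],[0.014,-0.032,-0.002,1.1,0],[0.014,-0.032,-0.002,1.1,0],[0.014,-0.032,-0.002,1.1,0],[0.014,-0.032,-0.002,1.1,0]]]' --force 20

```text
time: 1.25
tool_pos: [372.1, 232.1, 283.9]
tcp_rot: [180.0, 0.0, 168.3]
ft_force: [0.2, 0.8, -0.1]
finger_gap: -0.1
grip_force: 0.0
```

>>> servo_tool --plan '[[[0.014,-0.032,-0.002,1.1,0],[0.014,-0.032,-0.002,1.1,0],[0.014,-0.032,-0.002,1.1,0],[0.014,-0.032,-0.002,1.1,0],[0.014,-0.032,-0.002,1.1,0],[0.014,-0.032,-0.002,1.1,0],[0.014,-0.032,-0.002,1.1,0],[0.014,-0.032,-0.002,1.1,0],[0,-0.03,-0.002,0,0],[0,0,0,0,0]]]'

```text
time: 2.25
tool_pos: [483.8, -55.6, 265.4]
tcp_rot: [-179.9, -0.0, 176.9]
ft_force: [0.1, 0.7, -0.1]
finger_gap: -0.1
grip_force: 0.0
```

```bash
cat > look.py <<'E'
from h import *
import sys,json
s=optics.snapshot("wrist"); q=sense(); print(q["time"],q["tool_pos"].round(2),q["tcp_rot"].round(2),q["ft_force"].round(2),q["finger_gap"])
cv2.imwrite(f"pics/w{sys.argv[1]}.png",s["frame"]); L={}
for c in("green","blue"):
    for b in blobs(s,c,150): print(c,b,plane(s,*b[0],46).round(1)); L.setdefault(c,[]).append([x.tolist() for x in ray(s,*b[0])])
json.dump(L,open(f"w{sys.argv[1]}.json","w"))
E
python3 look.py 1
```

```text
2.3 [483.69 -54.04 265.53] [ 1.8000e+02 -5.0000e-02  1.7689e+02] [-0.47  0.73 -0.11] 0.08728823423124207
green ([350.2, 204.2], [341, 195, 20, 20, 224]) [506.2 -27.3  46. ]
blue ([238.1, 207.8], [227, 199, 23, 18, 347]) [ 503.9 -145.2   46. ]
```

View pics/w1.png

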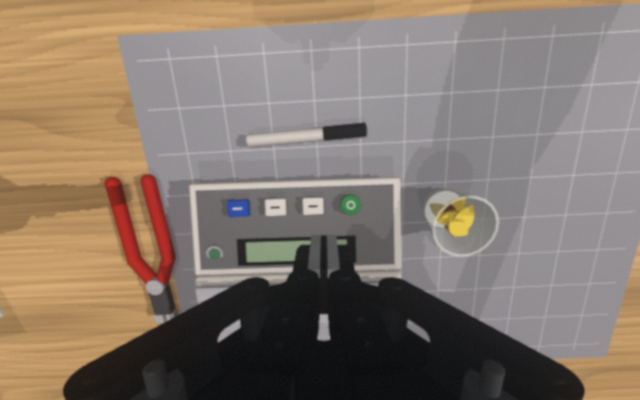

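The wrist view puts the green key at (350,204) and the blue at (238,208), both clear. The closed fingertips sit near (325,260), over the display. The positions agree with the top view to about 2–4 mm. I'll go lower over the green key for a second wrist view.

>>> servo_tool --plan '[[[0.006,0.006,-0.025,0.5,0],[0.006,0.006,-0.025,0.5,0],[0.006,0.006,-0.025,0.5,0],[0.004,0.006,-0.025,0.4,0],[0,0,0,0,0],[0,0,0,0,0]]]'

```text
time: 2.9
tool_pos: [505.5, -27.8, 166.0]
tcp_rot: [180.0, -0.1, 179.0]
ft_force: [-0.1, -0.5, 0.3]
finger_gap: -0.2
grip_force: 0.0
```

```bash
python3 look.py 2
python3 - <<'E'
from h import *; import json
a,b=[json.load(open(f"w{i}.json")) for i in(1,2)]
t=optics.snapshot("top")
for c,u in(("green",(358.7,247.)),("blue",(409.6,255.9))):
    R=[[np.array(x) for x in w[c][0]] for w in(a,b) if c in w]
    print(c,*[ (p.round(1),np.round(e,1)) for p,e in(tri(R),)] if len(R)>1 else "")
    p,e=tri(R+[ray(t,*u)]); print(" +top",p.round(1),np.round(e,1))
E
```

```text
2.95 [506.22 -28.22 167.14] [-1.7999e+02  6.0000e-02  1.7900e+02] [-0.47  0.87  0.46] -0.046425435396115045
green ([321.3, 221.5], [307, 208, 30, 28, 505]) [506.1 -27.8  46. ]
green ([118.0, 287.4], [111, 281, 15, 13, 150]) [ 556.8 -181.6   46. ]
blue ([154.0, 221.4], [136, 209, 37, 26, 838]) [ 504.1 -144.7   46. ]
green (array([505. , -27.7,  49.1]), array([0.2, 0.2]))
 +top [507.2 -28.2  44. ] [1.1 0.5 1.5]
blue (array([ 504.6, -145.7,   44.4]), array([0.1, 0.1]))
 +top [ 506.4 -149.1   38.7] [1.5 0.6 1.5]
```

View pics/w2.png

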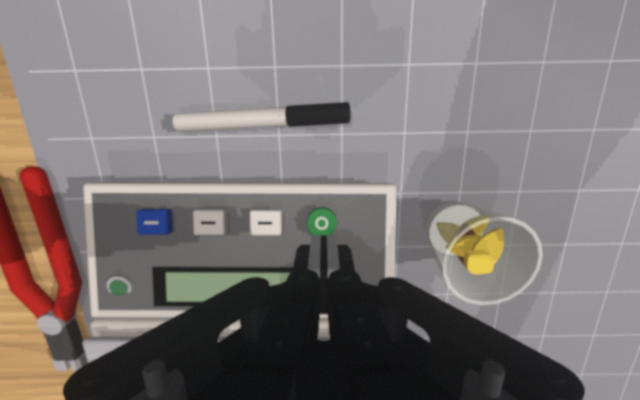

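The lower wrist view shows the green key at (321,222), directly under the fingertips' line, and blue at (154,221). Triangulated heights of 44–49 mm agree with the 46 mm given. Green is at about (506,-28) and blue at about (505,-147). I'll descend by force now.

>>> servo_tool --plan '[[[0,0,-0.015,0,0],[0,0,-0.015,0,0],[0,0,-0.007,0,0],[0,0,-0.002,0,0],[0,0,0,0,0],[0,0,0,0,0]]]'

```text
time: 3.6
tool_pos: [506.1, -28.7, 127.1]
tcp_rot: [-180.0, 0.0, 179.0]
ft_force: [0.7, 0.6, 0.3]
finger_gap: 0.1
grip_force: 0.0
```

>>> servo_tool --plan '[[[0,0,-0.001,0,0],[0,0,-0.001,0,0],[0,0,-0.001,0,0],[0,0,0,0,0]]]'

```text
time: 4.0
tool_pos: [505.8, -28.6, 123.8]
tcp_rot: [180.0, -0.0, 179.0]
ft_force: [-0.7, -0.5, 0.4]
finger_gap: 0.0
grip_force: 0.0
```

>>> servo_tool --plan '[[[0,0,-0.001,0,0],[0,0,-0.001,0,0],[0,0,0,0,0]]]'

```text
time: 4.3
tool_pos: [505.7, -28.6, 121.7]
tcp_rot: [180.0, -0.0, 179.0]
ft_force: [0.0, 0.6, -0.3]
finger_gap: -0.5
grip_force: 0.0
```

>>> servo_tool --plan '[[[0,0,-0.001,0,0],[0,0,0,0,0]]]'

```text
time: 4.5
tool_pos: [505.8, -28.6, 120.8]
tcp_rot: [180.0, -0.0, 179.0]
ft_force: [-0.3, 0.3, 1.1]
finger_gap: -0.2
grip_force: 0.0
```

>>> servo_tool --plan '[[[0,0,-0.001,0,0],[0,0,0,0,0]]]'

```text
time: 4.7
tool_pos: [505.8, -28.6, 119.8]
tcp_rot: [180.0, -0.0, 179.0]
ft_force: [-0.8, 0.9, 0.6]
finger_gap: -0.1
grip_force: 0.0
```

>>> servo_tool --plan '[[[0,0,-0.001,0,0],[0,0,0,0,0]]]'

```text
time: 4.9
tool_pos: [506.0, -28.6, 119.0]
tcp_rot: [-180.0, 0.0, 179.0]
ft_force: [-0.5, 0.2, 2.2]
finger_gap: -0.4
grip_force: 0.8
```

>>> servo_tool --plan '[[[0,0,-0.001,0,0],[0,0,0,0,0]]]'

```text
time: 5.1
tool_pos: [506.1, -28.6, 118.1]
tcp_rot: [-180.0, 0.0, 179.0]
ft_force: [-0.6, -0.6, 1.7]
finger_gap: -0.2
grip_force: 1.2
```

>>> servo_tool --plan '[[[0,0,-0.001,0,0],[0,0,0,0,0]]]'

```text
time: 5.3
tool_pos: [506.3, -28.6, 117.2]
tcp_rot: [-180.0, 0.1, 179.0]
ft_force: [0.4, 0.5, 3.8]
finger_gap: 0.4
grip_force: 1.6
```

>>> servo_tool --plan '[[[0,0,-0.001,0,0],[0,0,0,0,0]]]'

```text
time: 5.5
tool_pos: [506.4, -28.6, 116.3]
tcp_rot: [-180.0, 0.1, 179.0]
ft_force: [2.0, 0.2, 3.8]
finger_gap: 0.1
grip_force: 2.0
```

>>> servo_tool --plan '[[[0,0,-0.0005,0,0],[0,0,0,0,0]]]'

```text
time: 5.7
tool_pos: [506.3, -28.6, 115.7]
tcp_rot: [-180.0, 0.1, 179.0]
ft_force: [2.0, 1.1, 4.4]
finger_gap: -0.2
grip_force: 2.3
```

>>> servo_tool --plan '[[[0,0,-0.0005,0,0],[0,0,0,0,0]]]'

```text
time: 5.9
tool_pos: [506.4, -28.7, 115.4]
tcp_rot: [-180.0, 0.1, 179.0]
ft_force: [1.6, 1.0, 6.1]
finger_gap: -0.3
grip_force: 2.9
```

>>> servo_tool --plan '[[[0,0,-0.0005,0,0],[0,0,0,0,0],[0,0,0,0,0]]]'

```text
time: 6.2
tool_pos: [506.4, -28.7, 115.2]
tcp_rot: [-180.0, 0.1, 179.0]
ft_force: [-0.1, 0.9, 9.4]
finger_gap: -0.2
grip_force: 4.7
```

The green key is at its hard stop (force rose to 9.4 N). I'll let it up and move over to the blue key.

>>> servo_tool --plan '[[[0,0,0.002,0,0],[0,0,0.003,0,0],[0,0,0.01,0,0],[0,0,0.02,0,0],[0,-0.03,0,0,0],[0,-0.03,0,0,0],[-0.001,-0.03,0,0,0],[-0.001,-0.029,0,0,0],[0,0,0,0,0],[0,0,0,0,0]]]'

```text
time: 7.2
tool_pos: [503.2, -147.9, 149.2]
tcp_rot: [180.0, -0.1, 178.9]
ft_force: [-0.2, 1.4, -0.2]
finger_gap: -0.2
grip_force: 0.0
```

```bash
python3 look.py 3
```

```text
7.25 [ 503.35 -147.22  149.1 ] [ 1.7996e+02 -7.0000e-02  1.7893e+02] [-0.3   0.27  0.31] -0.06371456839396082
green ([502.2, 230.5], [485, 215, 37, 33, 753]) [505.4 -31.2  46. ]
blue ([320.8, 227.0], [305, 217, 34, 29, 629]) [ 500.8 -147.9   46. ]
```

View pics/w3.png

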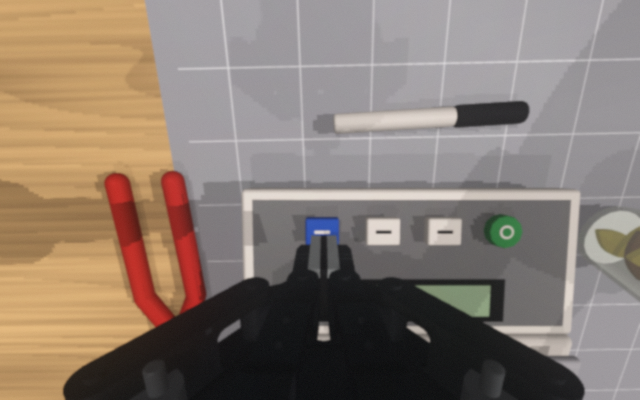

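The view shows the blue key at (321,231), right under the fingertips' line, and the green key up and undisturbed at (504,231). The scale hasn't moved. I'll descend now.

>>> servo_tool --plan '[[[0,0,-0.012,0,0],[0,0,-0.01,0,0],[0,0,-0.004,0,0],[0,0,-0.002,0,0],[0,0,-0.001,0,0],[0,0,0,0,0]]]'

```text
time: 7.85
tool_pos: [504.0, -147.6, 120.4]
tcp_rot: [-180.0, 0.0, 179.0]
ft_force: [-0.4, -0.4, 0.6]
finger_gap: -0.1
grip_force: 0.0
```

>>> servo_tool --plan '[[[0,0,-0.001,0,0],[0,0,-0.001,0,0],[0,0,0,0,0]]]'

```text
time: 8.15
tool_pos: [504.3, -147.8, 118.9]
tcp_rot: [-180.0, 0.1, 179.0]
ft_force: [0.3, 0.6, 2.8]
finger_gap: 0.2
grip_force: 1.0
```

>>> servo_tool --plan '[[[0,0,-0.001,0,0],[0,0,0,0,0]]]'

```text
time: 8.35
tool_pos: [504.3, -147.8, 117.8]
tcp_rot: [-180.0, 0.1, 179.0]
ft_force: [1.2, -0.3, 2.6]
finger_gap: -0.3
grip_force: 1.4
```

>>> servo_tool --plan '[[[0,0,-0.001,0,0],[0,0,0,0,0]]]'

```text
time: 8.55
tool_pos: [504.2, -147.8, 116.7]
tcp_rot: [-180.0, 0.1, 179.0]
ft_force: [0.3, 0.1, 4.6]
finger_gap: 0.2
grip_force: 1.9
```

>>> servo_tool --plan '[[[0,0,-0.0005,0,0],[0,0,-0.0005,0,0],[0,0,0,0,0]]]'

```text
time: 8.85
tool_pos: [504.1, -147.7, 115.6]
tcp_rot: [-180.0, 0.0, 179.0]
ft_force: [2.6, -0.4, 5.6]
finger_gap: -0.3
grip_force: 2.3
```

>>> servo_tool --plan '[[[0,0,-0.0005,0,0],[0,0,0,0,0],[0,0,0,0,0]]]'

```text
time: 9.15
tool_pos: [504.2, -147.8, 115.4]
tcp_rot: [-180.0, 0.0, 179.0]
ft_force: [1.1, 0.3, 7.1]
finger_gap: 0.1
grip_force: 3.5
```

>>> servo_tool --plan '[[[0,0,-0.0004,0,0],[0,0,0,0,0],[0,0,0,0,0]]]'

```text
time: 9.45
tool_pos: [504.3, -147.8, 115.3]
tcp_rot: [-180.0, 0.1, 179.0]
ft_force: [-0.1, 0.5, 10.5]
finger_gap: -0.2
grip_force: 4.9
```

>>> servo_tool --plan '[[[0,0,0.002,0,0],[0,0,0.003,0,0],[0,0,0.01,0,0],[0,0,0.03,0,0],[0,0,0.04,0,0],[-0.02,0,0.04,0,0],[-0.02,0,0.04,0,0],[0,0,0,0,0],[0,0,0,0,0],[0,0,0,0,0]]]'

```text
time: 10.45
tool_pos: [463.2, -147.3, 278.2]
tcp_rot: [179.9, -0.1, 179.0]
ft_force: [-0.3, -0.2, -1.1]
finger_gap: 0.3
grip_force: 0.0
```

```bash
python3 look.py 4; python3 -c "
from h import *
s=optics.snapshot('top');cv2.imwrite('pics/t4.png',s['frame']);print(blobs(s,'green'),blobs(s,'blue'))"
```

```text
10.5 [ 463.18 -147.2   277.69] [179.92  -0.18 178.97] [-0.5   0.35 -0.  ] -0.0889130946761678
green ([428.2, 217.4], [419, 209, 20, 18, 216]) [505.6 -29.7  46. ]
blue ([322.5, 217.4], [313, 210, 20, 16, 292]) [ 503.6 -147.1   46. ]
[([425.5, 237.0], [424, 235, 4, 5, 16]), ([358.8, 247.0], [355, 243, 9, 9, 56])] [([409.7, 255.4], [405, 252, 11, 8, 67])]
```

View pics/w4.png

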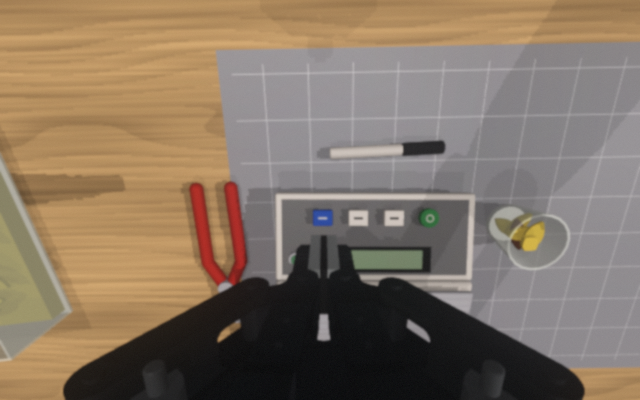

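The wrist view shows blue at (322,217) and green at (428,217), both up. The scale, marker, nippers and cup are where they were, and the hand is clear, so I'm handing in.

```bash
python3 -c "
from bench import r
print(r.hand_in())"
```

```text
the job is handed in; nothing more can be done
None
```

I pressed the green on key and then the blue tare key down to their stops, at about 10 N each, let both up again and drew the hand clear; camera checks showed no shift of the scale, and the job is handed in.

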